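# Click the board carriage home under the inspection camera

## Task

Get the circuit board ready for its picture: press the clear lid of the board carriage down until it snaps shut, then take the carriage by its black knob and slide it along the rail until you feel the ball click into the notch under the camera, without running on past it. Finish while still pinching the knob and holding the carriage still in the notch, with the lid shut, and leave the bottle, tin and screwdriver alone.

Things in the scene. Friction and masses are not known exactly. Their poses are not given: they have to be found in the camera images.
- stand: Fixed stand: grey base plate 195 x 370 x 12 mm, steel rail along its y. Origin on the table under mid-rail; x points from the operator's side to the camera column's side, y along the rail from the loading end to the camera, z up. The white camera hangs over the rail from a column on the far (+x) side: black ring lamp 56 mm across, underside 185 mm above the table, top at 316 mm.
- notch (a point): Point on the camera's axis, over mid-rail, 60 mm above the table (the shut lid's top). Level with it along the rail is a V-notch, 6 mm wide, in the aluminium click bar beside the rail (red index line). Camera foot, bar and notch are clamped at a different place along the rail each time. Axes parallel to the stand's.
- nest (a point): Point on the sliding carriage over the middle of its board nest, 60 mm above the table; it coincides with notch when the carriage's spring ball sits in the notch. Carriage: aluminium, 92 x 110 mm, black nest, green board; moves along the stand's y only. Drag about 3 N; the ball draws the carriage in over the last 2 mm, then takes about 12 N to push out again.
- carriage (a joint): Position of the carriage along the rail in m, 0 at the loading end, growing towards the camera; the rail's end stop is at 0.212, 30 mm or more past the notch.
- knob_grip (a point): Middle of the upright black knob (round, 20 mm across, red cap), the height to grip it, 63 mm above the table. The knob stands on a bracket of the carriage, from nest 98 mm towards -x and 30 mm towards -y of the stand; it reaches from 39 to 79 mm above the table and is clear all round.
- knob: The same knob; origin at the centre of its underside, 39 mm above the table.
- lid (a joint): Angle of the lid in rad, 0 shut, growing as it opens upward. It stays where it is left by hinge friction (under 1 N at the front edge). At about 0.09 rad it meets a spring ball catch, and needs about 10 N down at the front edge to snap past it; below 0.04 rad the catch pulls it shut, against a hard stop.
- lid_hinge (a point): Middle of the lid's hinge axis (along the stand's y), on the far (+x) side of the nest, 54.5 mm above the table. The lid reaches 92 mm from here towards the operator.
- lid_front (a point): Middle of the lid's front edge on its upper face, 84 mm from the hinge axis, next to the orange tab: the place to press. The lid is a black frame 102 mm wide, 5 mm thick, with a clear pane 2 mm lower, and can be pushed down anywhere on its upper face. Shut, its top is 59.5 mm above the table.
- oil_bottle: Bystander: brown bottle, 48 mm across, 105 mm high; origin at the centre of its base.
- tin: Bystander: round tin, 80 mm across, 55 mm high; origin at the centre of its base.
- screwdriver: Bystander: screwdriver with orange handle, 170 mm long, lying on the table along its x axis; origin under its middle.

How it is judged:
On the way, in this order (a step that is already met when the one before it is completed fails the run):
1. the lid is snapped shut (value of joint lid below 0.025 rad), for 0.2 s.
2. the carriage's ball is in the notch under the camera (y of nest in the frame of notch between -0.0015 and 0.0015 m), for 0.2 s.
At the end, for the whole second after the job is handed in: The lid is shut (under 0.025 rad), the carriage stands still within 1.5 mm of the notch, and the fingers still pinch the knob with more than 8 N, the tool's centre within 30 mm of the knob's middle (all of step 2 and value of joint lid below 0.025 rad and velocity of joint carriage between -0.005 and 0.005 m/s and contact force between the fingers and knob above 8 N and distance between the grasp point and knob_grip below 0.03 m); the arm keeps its last pose, push and grip.
It fails at once if the carriage runs more than 8 mm past the notch (y of nest in the frame of notch above 0.008 m).
It fails at once if the bottle, tin or screwdriver is moved more than 15 mm (distance of any of oil_bottle, tin, screwdriver from where it was at the start of the episode above 0.015 m).
It also fails if it takes over 58 s, if anything falls off the work surface, if the arm or the gripper's body presses on something with over 40 N, if the wrist force passes 120 N, or if a joint passes its speed limit or range.

## Robot

A 6-joint arm with a two-finger parallel gripper is mounted at the origin on the work surface. World frame = base frame: x ahead of the robot, y to its left, z up, the work surface at z = 0. Lengths are in m, angles in rad, forces in N, time in s.
With the tool pointing down it reaches from about 0.25 to 0.775 m from the base axis. Payload 8.9 kg.
Tool frame: the origin (TCP) lies between the finger pads; the fingertips stand 19 mm ahead of it and the grasp point (between the pads) is the TCP; z points along the fingers, y is the line along which they close (so a half turn about z gives the same grasp; the last joint's range is limited). The gripper opens to 85 mm and grips with 20 to 120 N. Pads are 22 mm wide; open, the fingers measure 114 mm over their backs; the gripper's body (76 mm by 85 mm) begins 54 mm behind the grasp point. The pads swing forward as they close: fully open they stand 13 mm farther back than shut.
Start: joints at [-1.439, 0.291, -0.153, 1.127, 0, 1.431], TCP at [0.14, -0.506, 0.25] pointing down, gripper open.
Joint ranges: [-2.52, 2.52], [-0.91, 1.74], [-1.3, 1.37], [-1.96, 2.02], [-1.52, 1.47], [-3.14, 3.14]. Speed limits (rad/s): [2.22, 2.22, 2.79, 3.14, 3.14, 3.14].

## Interface

Orientations are given as a rotation vector (axis times angle).
In Python, from rig import robot gives the robot as it stands.
- The arm moves only by the shell command python3 -m creep 'ROWS' [FORCE]. ROWS is text: rows parted by semicolons, each of 7 numbers parted by spaces: the shift along the world's x, y, z normalised to -1 to 1, where 1 is 0.3 m, then the turn, a rotation vector about the world's x, y, z normalised to -1 to 1, where 1 is 30 degrees, then the opening, from -1 (shut) to 1 (fully open). A call has 1 to 20 rows; each row is the pose to reach, as a shift and turn from the pose commanded when the call began; what a row does not reach only later rows make up. A row lasts 1/12 s, in which the tool goes at most 41.7 mm and 7.16 degrees, less where a joint would pass 70% of its speed; a pose out of reach is approached as far as the arm can. A call with a number of a shift or a turn outside -1 to 1 is refused whole. A call with a gripper value outside its range is refused whole. The fingers move at their own pace and stop on an object; FORCE is the grip in N (left out, the last holds). Time passes only in rows, so rows that repeat a pose let the fingers close. It gives the time, the measured TCP pose, the force, the opening and the grip force at its end, in the units of the state.
- robot.observe(): the state, without advancing time (a new reading comes with each control period).
- robot.snapshot(name): name is "scene" or "top" or "wrist"; returns the picture (400x640x3 uint8, red, green, blue); there is no depth.
- robot.camera_params(name): a dict with "fx", "fy", "cx", "cy" (pixels), "world_from_camera" (4x4, takes a point from camera to world coordinates). Camera axes: x right, y up, looking along -z (the intrinsics and any distortion apply to the point x, -y, -z); pixel columns grow to the right and rows downward; lengths in m; the calibration is good to about 2 mm. A picture is of the moment at which its call begins: read the wrist's pose just before it. camera_params takes no time and is no camera call; for the wrist camera it gives the pose at the moment of the call.
- robot.close_job(): hands the job in; it is judged then, once.
Trained networks look in the newest picture that a camera, given by its name, has taken for a name from the list of things; names that differ only in an ending like _2 or _b are one class to them, and where a whole thing is asked for, a point or a joint stands for the part that bears it (a point fixed in the world has none). Each returns a list of dicts, best first, with "conf" (0 to 1); they miss things now and then, are a little off and sometimes report something else, mostly with a low value. They report only what shows in the picture. A call takes as long as a camera call.
- robot.cut_out(camera, target): "mask" (400x640 bool, what is visible of it) and "bbox" ([centre column, centre row, width, height] in pixels, round what is visible of it).
The state is a dict: "t": time; "joint_pos": joint angles; "qvel": joint speeds; "joint_efforts": joint torques, N m; "eef_pos": TCP position; "ee_rot": TCP orientation; "contact_force": force on the tool from outside, world axes, zero at the start; "torque": the same for the moment, N m; "width": finger opening in m; "finger_force": force on a finger pad.
Only numpy, scipy, OpenCV 4.12 (cv2) and the standard library are available. Lean on these libraries where they do the work, as an engineer would, in place of code of your own. Each camera call takes 0.05 s, during which the arm holds its last target. There are 200 camera calls.

## Working session

There is one attempt and no reset: what is moved stays moved. The work goes in short steps, Python scripts to look and compute and a shell command to move; the robot and the scene stay as the last step left them, time stands still between calls to the robot, and variables do not carry over. Pictures are saved under pics/ and viewed, at most 10 in all, crops included, and the job is handed in when it is done.

```bash
mkdir -p pics; cat > h.py <<'E'
from rig import robot
import numpy as np, cv2
def snap(n,f):
    im=robot.snapshot(n); cv2.imwrite('pics/'+f,im[:,:,::-1]); return im
def ray(n,u,v,z):
    p=robot.camera_params(n); T=np.array(p['world_from_camera'])
    d=T[:3,:3]@np.array([(u-p['cx'])/p['fx'],-(v-p['cy'])/p['fy'],-1]); o=T[:3,3]
    return o+d*(z-o[2])/d[2]
def proj(n,P):
    p=robot.camera_params(n); T=np.linalg.inv(np.array(p['world_from_camera']))
    c=T[:3,:3]@np.array(P)+T[:3,3]
    return p['cx']+p['fx']*c[0]/-c[2], p['cy']-p['fy']*c[1]/-c[2]
E
python3 - <<'E'
from h import *
np.set_printoptions(precision=3,suppress=True)
o=robot.observe(); print(o)
for n in('scene','top'):
    snap(n,n+'1.png'); p=robot.camera_params(n); print(n,p)
    for t in('stand','knob','lid','carriage','oil_bottle','tin','screwdriver'):
        print(t,[(round(r['conf'],2),np.round(r['bbox'],1)) for r in robot.cut_out(n,t)[:2]])
E
```

```text
{'t': 0.0, 'joint_pos': array([-1.439,  0.291, -0.154,  1.127, -0.   ,  1.431]), 'qvel': array([-0.001, -0.001,  0.   , -0.   ,  0.001,  0.001]), 'joint_efforts': array([  0.002, -53.715,  33.136,   0.016,  -0.   ,   0.   ]), 'eef_pos': array([ 0.14 , -0.505,  0.25 ]), 'ee_rot': array([-3.112, -0.424,  0.   ]), 'contact_force': array([-1.009,  0.229,  0.381]), 'torque': array([ 0.001, -0.   , -0.004]), 'finger_force': 0.0, 'width': 0.08541033719325036}
scene {'fx': 516.3061906810194, 'fy': 516.3061906810194, 'cx': 324.86658565284836, 'cy': 190.2163766601738, 'world_from_camera': array([[ 0.253, -0.601,  0.758,  1.536],
       [ 0.967,  0.154, -0.201, -0.163],
       [ 0.004,  0.784,  0.62 ,  0.874],
       [ 0.   ,  0.   ,  0.   ,  1.   ]])}
stand [(0.71, array([291.1, 210.8, 171.3, 188.4]))]
knob []
lid [(0.97, array([256.7, 228.6,  51.6,  51.9]))]
carriage [(0.71, array([249.2, 233.6,  65.7,  55.1]))]
oil_bottle [(0.88, array([390. , 196.4,  23.7,  43.2])), (0.28, array([254.8, 229.3,  53.9,  51.3]))]
tin [(0.55, array([178.4, 268.5,  36.9,  39.7]))]
screwdriver [(0.59, array([308.8, 190.6,  10.5,  29.1]))]
top {'fx': 503.67880397005456, 'fy': 503.67880397005456, 'cx': 324.5394773821901, 'cy': 194.78789429850772, 'world_from_camera': array([[ 0.003,  0.996, -0.092,  0.44 ],
       [-1.   ,  0.005,  0.024,  0.094],
       [ 0.025,  0.092,  0.995,  1.291],
       [ 0.   ,  0.   ,  0.   ,  1.   ]])}
stand [(0.71, array([352.3, 158.2, 160.2, 111.5]))]
knob [(0.46, array([413.4, 190.9,  10.2,   5.3])), (0.22, array([391.6, 147.8,  46.9,  30.7]))]
lid [(0.78, array([389. , 148.6,  50. ,  29.1]))]
carriage [(0.63, array([389.5, 165.2,  55.3,  64. ]))]
oil_bottle [(0.65, array([247.3, 180.2,  19.4,  20.6]))]
tin [(0.67, array([456.2, 144.2,  38.3,  35.7]))]
screwdriver [(0.6, array([318.6, 247.7,  14.5,  67.9]))]
```

View pics/scene1.png

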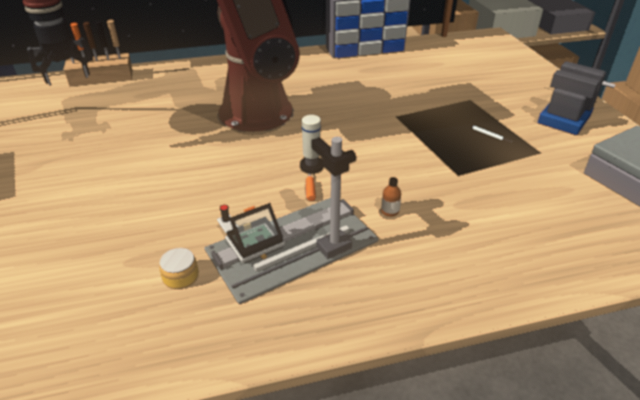

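View pics/top1.png

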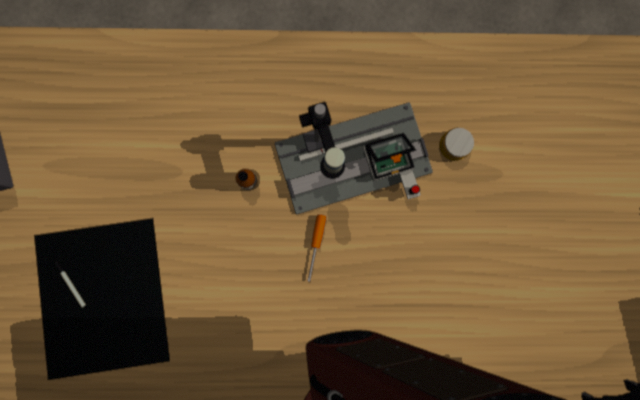

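The scene view shows the camera column at (340,200), the open lid at (257,229), the knob at (225,212), the tin at (178,268) and the bottle at (390,197). The top view shows the plate corners at about (408,103), (275,143), (297,213) and (432,173). In it the knob is at (414,190), the white camera at (333,162), the tin at (456,144), the bottle at (247,180) and the screwdriver at (318,248).

```bash
python3 - <<'E'
from h import *
np.set_printoptions(precision=3,suppress=True)
im=snap('top','t2.png')
m=robot.cut_out('top','stand')[0]['mask'].astype(np.uint8)
pts=np.argwhere(m)
W=np.array([ray('top',c,r,0.012)[:2] for r,c in pts]).astype(np.float32)
print('stand rect',cv2.minAreaRect(W))
for c in [(408,103),(275,143),(297,213),(432,173)]: print('corner',ray('top',*c,0.012))
for t,z in(('knob',.079),('tin',.055),('oil_bottle',.1),('screwdriver',.015),('lid',.06)):
    for r in robot.cut_out('top',t)[:1]:
        print(t,round(r['conf'],2),ray('top',*r['bbox'][:2],z))
print('lamp cap',ray('top',333,157,.316))
cv2.imwrite('pics/t2c.png',cv2.resize(im[85:225,225:490,::-1],None,fx=3,fy=3,interpolation=cv2.INTER_CUBIC))
E
```

```text
Traceback (most recent call last):
  File "h.py", line 6, in ray
    p=robot.camera_params(n); T=np.array(p['world_from_camera'])
ValueError: time passes only in moves, steps and waits
```

```bash
sed -i 's/robot.camera_params(n)/cp(n)/; ' h.py; cat >> h.py <<'E'
_c={}
def cp(n):
    if n not in _c: _c[n]=robot.camera_params(n)
    return _c[n]
E
python3 - <<'E'
from h import *
np.set_printoptions(precision=3,suppress=True)
im=snap('top','t2.png')
m=robot.cut_out('top','stand')[0]['mask'].astype(np.uint8)
pts=np.argwhere(m)
W=np.array([ray('top',c,r,0.012)[:2] for r,c in pts]).astype(np.float32)
print('stand rect',cv2.minAreaRect(W))
for c in [(408,103),(275,143),(297,213),(432,173)]: print('corner',ray('top',*c,0.012))
for t,z in(('knob',.079),('tin',.055),('oil_bottle',.1),('screwdriver',.015),('lid',.06)):
    for r in robot.cut_out('top',t)[:1]:
        print(t,round(r['conf'],2),ray('top',*r['bbox'][:2],z))
print('lamp cap',ray('top',333,157,.316))
cv2.imwrite('pics/t2c.png',cv2.resize(im[85:225,225:490,::-1],None,fx=3,fy=3,interpolation=cv2.INTER_CUBIC))
E
```

```text
stand rect ((0.6722913980484009, -0.009883835911750793), (0.28062742948532104, 0.3925398886203766), 8.028340339660645)
corner [ 0.799 -0.154  0.012]
corner [0.691 0.19  0.012]
corner [0.511 0.132 0.012]
corner [ 0.616 -0.214  0.012]
knob 0.66 [ 0.565 -0.15   0.079]
tin 0.6 [ 0.682 -0.269  0.055]
oil_bottle 0.55 [0.584 0.246 0.1  ]
screwdriver 0.91 [0.425 0.08  0.015]
lid 0.97 [ 0.676 -0.101  0.06 ]
lamp cap [0.604 0.054 0.316]
```

View pics/t2c.png

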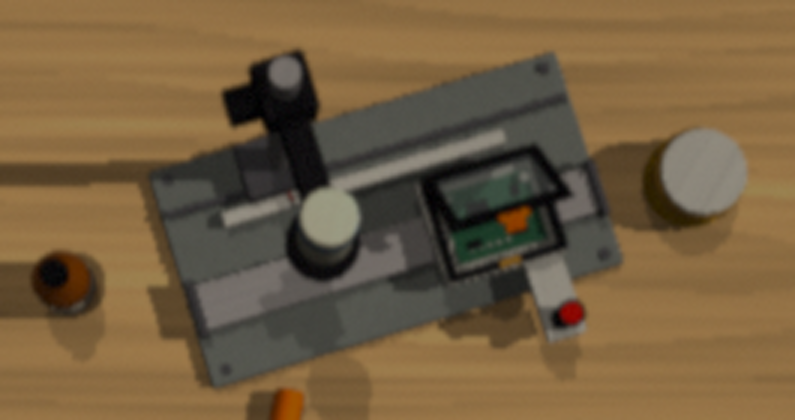

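The enlarged crop shows the knob's red cap at top-view pixel (415,189) and the index line at about (322,151). The camera's white cap is at about (335,158). The lid is half open, with its front edge mid at about (393,154). I'll fit the lid pose to the masks and work out the knob, notch and yaw.

```bash
cat > fit.py <<'E'
from h import *
from scipy.optimize import minimize
np.set_printoptions(precision=4,suppress=True)
M={}
for n in('scene','top'):
    robot.snapshot(n); r=robot.cut_out(n,'lid')[0]; M[n]=r['mask'].astype(bool); print(n,r['conf'])
def corners(p):
    hx,hy,yaw,a=p; xs=np.array([np.cos(yaw),np.sin(yaw),0]); ys=np.array([-np.sin(yaw),np.cos(yaw),0])
    e=-np.cos(a)*xs+np.sin(a)*np.array([0,0,1.])
    h=np.array([hx,hy,.0545])
    nrm=np.sin(a)*xs+np.cos(a)*np.array([0,0,1.])
    return [h+e*r+ys*w+nrm*t for r in(.0,.092) for w in(-.051,.051) for t in (0,.005)]
def cost(p):
    s=0
    for n in M:
        q=np.array([proj(n,c) for c in corners(p)])
        im=np.zeros((400,640),np.uint8); hull=cv2.convexHull((q*16).astype(np.int32).reshape(-1,1,2))
        cv2.fillConvexPoly(im,hull,1,shift=4); im=im>0
        s+=1-(im&M[n]).sum()/(im|M[n]).sum()
    return s
best=min((minimize(cost,[.70,-.085,.30,a],method='Nelder-Mead',options=dict(initial_simplex=[[.70,-.085,.3,a],[.715,-.085,.3,a],[.7,-.07,.3,a],[.7,-.085,.36,a],[.7,-.085,.3,a+.2]])) for a in(.5,.8,1.1,1.4)),key=lambda r:r.fun)
print(best.fun,best.x)
E
python3 - <<'E'
exec(open('fit.py').read())
k=ray('top',415,189.3,.079); print('knob',k)
yaw=np.radians(17.15); xs=np.array([np.cos(yaw),np.sin(yaw),0]); ys=np.array([-np.sin(yaw),np.cos(yaw),0])
nest=k+.098*xs+.03*ys; print('nest',nest)
h=np.array([best.x[0],best.x[1],0]); print('hinge rel nest',(h-nest)@xs,(h-nest)@ys)
for nm,c,z in(('cap',(335,157.7),.316),('index',(322.3,151),.03),('index',(322.3,151),.02)):
    P=ray('top',*c,z); print(nm,P,'rel nest',(P-nest)@xs,(P-nest)@ys)
E
```

```text
scene 0.89
top 0.83
0.15718579642084596 [ 0.6939 -0.0856  0.3063  0.8834]
knob [ 0.5664 -0.1557  0.079 ]
nest [ 0.6512 -0.0981  0.079 ]
hinge rel nest 0.0444743970288549 -0.0006781169043623501
cap [0.603  0.0498 0.316 ] rel nest -0.0023925248299315957 0.15547450381816733
index [0.6678 0.069  0.03  ] rel nest 0.06517864654331552 0.15480081841326937
index [0.6696 0.0688 0.02  ] rel nest 0.06684648723566032 0.1540795495730001
```

```bash
python3 -m creep '0.875 0.685 0 0 0 0.063 -1;0.875 0.685 0 0 0 0.063 -1;0.875 0.685 0 0 0 0.063 -1;0.875 0.685 0 0 0 0.063 -1;0.875 0.685 0 0 0 0.063 -1;0.875 0.685 0 0 0 0.063 -1;0.875 0.685 0 0 0 0.063 -1;0.875 0.685 0 0 0 0.063 -1;0.875 0.685 0 0 0 0.063 -1;0.875 0.685 0 0 0 0.063 -1' 40
python3 -m creep '0.875 0.685 -0.2 0 0 0 -1;0.875 0.685 -0.2 0 0 0 -1;0.875 0.685 -0.2 0 0 0 -1;0.875 0.685 -0.2 0 0 0 -1;0.875 0.685 -0.2 0 0 0 -1;0.875 0.685 -0.2 0 0 0 -1;0.875 0.685 -0.2 0 0 0 -1;0.875 0.685 -0.2 0 0 0 -1;0.875 0.685 -0.2 0 0 0 -1;0.875 0.685 -0.2 0 0 0 -1;0.875 0.685 -0.2 0 0 0 -1;0.875 0.685 -0.2 0 0 0 -1'
```

```text
t: 2.28
eef_pos: [0.4044, -0.2988, 0.2503]
ee_rot: [3.104, 0.482, 0.0]
contact_force: [-0.0, -0.5, -0.5]
width: 0.0003
finger_force: 0.0
t: 3.28
eef_pos: [0.6645, -0.0967, 0.1907]
ee_rot: [3.106, 0.472, -0.001]
contact_force: [0.5, 0.3, -0.2]
width: -0.0001
finger_force: 0.0
```

```bash
python3 -m creep '-0.011 -0.003 -0.122 0 0 0 -1;-0.011 -0.003 -0.122 0 0 0 -1;-0.032 -0.01 -0.152 0 0 0 -1;-0.052 -0.016 -0.182 0 0 0 -1;-0.07 -0.022 -0.21 0 0 0 -1;-0.087 -0.027 -0.236 0 0 0 -1;-0.1 -0.031 -0.26 0 0 0 -1;-0.113 -0.035 -0.282 0 0 0 -1;-0.122 -0.038 -0.304 0 0 0 -1;-0.132 -0.041 -0.326 0 0 0 -1;-0.141 -0.044 -0.346 0 0 0 -1;-0.141 -0.044 -0.346 0 0 0 -1'
python3 - <<'E'
exec(open('fit.py').read())
snap('scene','s3.png')
E
```

```text
t: 4.28
eef_pos: [0.6224, -0.1082, 0.0855]
ee_rot: [-3.105, -0.475, 0.002]
contact_force: [0.9, -0.1, 0.4]
width: -0.0
finger_force: 0.0
scene 0.59
top 0.63
0.7977667578659371 [ 0.7007 -0.0813  0.3654  0.0675]
```

```bash
python3 -m creep '0 0 -0.005 0 0 0 -1;0 0 -0.01 0 0 0 -1;0 0 -0.015 0 0 0 -1;0 0 -0.018 0 0 0 -1;0 0 -0.02 0 0 0 -1;0 0 -0.022 0 0 0 -1'
```

```text
t: 5.03
eef_pos: [0.6232, -0.1081, 0.0801]
ee_rot: [3.105, 0.475, 0.0]
contact_force: [0.1, 0.4, 0.8]
width: 0.0001
finger_force: 0.2
```

```bash
python3 -m creep '0 0 -0.003 0 0 0 -1;0 0 -0.006 0 0 0 -1;0 0 -0.009 0 0 0 -1;0 0 -0.009 0 0 0 -1'
python3 - <<'E'
from h import *
im=snap('scene','s4.png')
cv2.imwrite('pics/s4c.png',cv2.resize(im[150:310,170:400,::-1],None,fx=3.4,fy=3.4,interpolation=cv2.INTER_CUBIC))
E
```

```text
t: 5.37
eef_pos: [0.6233, -0.1081, 0.078]
ee_rot: [3.105, 0.475, 0.001]
contact_force: [-3.8, 1.0, 10.8]
width: 0.0004
finger_force: 5.2
```

View pics/s4c.png

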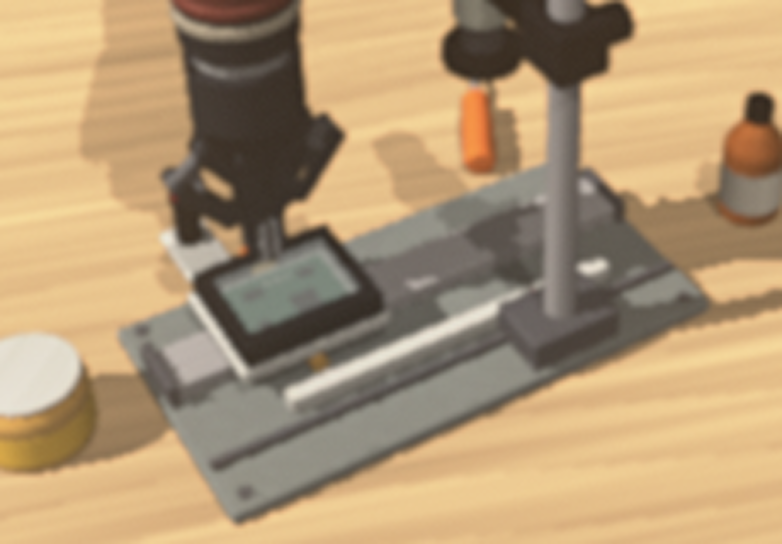

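The lid looks flat with the fingers on its front edge, at about (265,265) in the crop. I'll press harder to make sure it is past the catch.

```bash
python3 -m creep '0 0 -0.003 0 0 0 -1;0 0 -0.006 0 0 0 -1;0 0 -0.006 0 0 0 -1'
python3 -m creep '0 0 -0.003 0 0 0 -1;0 0 -0.006 0 0 0 -1;0 0 -0.006 0 0 0 -1;0 0 -0.006 0 0 0 -1'
```

```text
t: 5.67
eef_pos: [0.6234, -0.1083, 0.0773]
ee_rot: [3.105, 0.475, 0.001]
contact_force: [-8.4, 1.3, 22.2]
width: -0.0002
finger_force: 10.9
t: 6.0
eef_pos: [0.6235, -0.1086, 0.0767]
ee_rot: [3.104, 0.475, 0.002]
contact_force: [-11.0, 0.3, 31.2]
width: 0.0
finger_force: 16.1
```

```bash
python3 -m creep '0 0 0.1 0 0 0 -1;0 0 0.2 0 0 0 -1;0 0 0.287 0 0 0 -1;-0.1 -0.08 0.287 0 0 0 0.2;-0.19 -0.158 0.287 0 0 0 0.2;-0.19 -0.158 0.287 0 0 0 0.2;-0.19 -0.158 0.287 0 0 0 0.2;-0.19 -0.158 0.287 0 0 0 0.2;-0.19 -0.158 0.287 0 0 0 0.2'
python3 - <<'E'
from h import *
np.set_printoptions(precision=4,suppress=True)
for n in('wrist','top'):
    im=snap(n,n+'5.png')
    for t,z in(('knob',.079),('lid',.0595)):
        for r in robot.cut_out(n,t)[:2]: print(n,t,round(r['conf'],2),np.round(r['bbox']),ray(n,*r['bbox'][:2],z))
print(proj('wrist',[.5664,-.1557,.079]))
E
```

```text
t: 6.75
eef_pos: [0.5668, -0.155, 0.1595]
ee_rot: [-3.105, -0.476, -0.0]
contact_force: [0.6, 1.1, -0.1]
width: 0.0514
finger_force: 0.0
wrist knob 0.71 [320. 205.  32.  42.] [ 0.574  -0.1547  0.079 ]
wrist lid 0.73 [275.  69. 158. 138.] [ 0.652  -0.0976  0.0595]
wrist lid 0.43 [ 46. 245.  69. 150.] [0.4713 0.0424 0.0595]
top lid 0.77 [389. 156.  54.  42.] [ 0.6516 -0.096   0.0595]
(np.float64(318.00009096298015), np.float64(215.15144673982653))
```

View pics/wrist5.png

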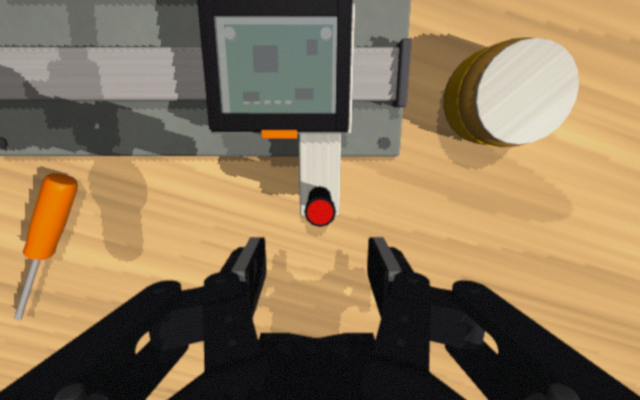

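The wrist view shows the red knob cap at (320,211), midway between the fingers at (250,270) and (385,270). The rail lies level in the picture and the lid is flat and shut at (275,69). I'll descend and grip.

```bash
python3 -m creep '0.007 0 -0.1 0 0 0 0.2;0.007 0 -0.2 0 0 0 0.2;0.007 0 -0.27 0 0 0 0.2;0.007 0 -0.318 0 0 0 0.2;0.007 0 -0.318 0 0 0 0.2;0.007 0 -0.318 0 0 0 -1;0.007 0 -0.318 0 0 0 -1;0.007 0 -0.318 0 0 0 -1;0.007 0 -0.318 0 0 0 -1;0.007 0 -0.318 0 0 0 -1;0.007 0 -0.318 0 0 0 -1' 50
```

```text
t: 7.97
eef_pos: [0.5693, -0.156, 0.0658]
ee_rot: [3.104, 0.475, 0.004]
contact_force: [-1.4, -0.5, 7.5]
width: 0.0184
finger_force: 49.0
```

```bash
python3 -m creep '-0.01 0.032 0.003 0 0 0 -1;-0.03 0.095 0.003 0 0 0 -1;-0.05 0.159 0.003 0 0 0 -1;-0.07 0.223 0.003 0 0 0 -1;-0.09 0.286 0.003 0 0 0 -1;-0.105 0.334 0.003 0 0 0 -1;-0.12 0.382 0.003 0 0 0 -1;-0.126 0.401 0.003 0 0 0 -1;-0.13 0.413 0.003 0 0 0 -1;-0.13 0.413 0.003 0 0 0 -1;-0.13 0.413 0.003 0 0 0 -1'
python3 - <<'E'
from h import *
np.set_printoptions(precision=4,suppress=True)
for n in('top','wrist'):
    im=snap(n,n+'6.png')
    for t,z in(('knob',.079),('lid',.0595)):
        for r in robot.cut_out(n,t)[:1]: print(n,t,round(r['conf'],2),np.round(r['bbox']),ray(n,*r['bbox'][:2],z))
E
```

```text
t: 8.88
eef_pos: [0.5301, -0.0311, 0.0658]
ee_rot: [-3.104, -0.476, -0.003]
contact_force: [3.9, 4.8, 3.6]
width: 0.0182
finger_force: 50.7
top lid 0.86 [336. 171.  45.  44.] [0.6125 0.0359 0.0595]
wrist lid 0.73 [240.  81. 270. 158.] [0.5981 0.0228 0.0595]
```

View pics/wrist6.png

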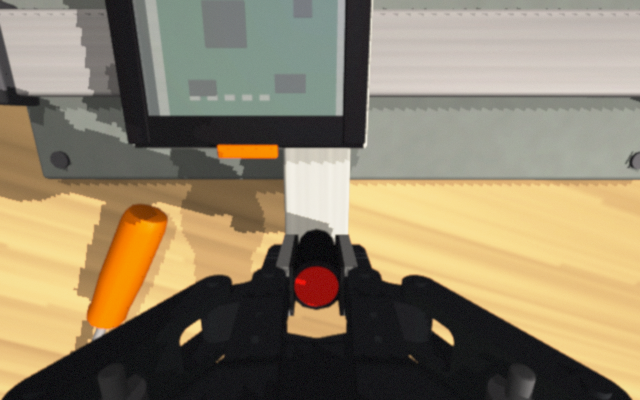

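The wrist view shows the knob held between the pads at (317,285). The lid is flat, and the screwdriver's handle at (130,265) is clear of the fingers. About 23 mm remain.

```bash
python3 -m creep '-0.004 0.013 0 0 0 0 -1;-0.008 0.025 0 0 0 0 -1;-0.012 0.038 0 0 0 0 -1;-0.016 0.051 0 0 0 0 -1;-0.016 0.051 0 0 0 0 -1'
python3 -m creep '-0.001 0.003 0 0 0 0 -1;-0.002 0.006 0 0 0 0 -1;-0.002 0.006 0 0 0 0 -1'
python3 -m creep '-0.001 0.003 0 0 0 0 -1;-0.001 0.003 0 0 0 0 -1'
python3 -m creep '-0.001 0.003 0 0 0 0 -1;-0.001 0.003 0 0 0 0 -1'
```

```text
t: 9.6
eef_pos: [0.5254, -0.0162, 0.0657]
ee_rot: [-3.105, -0.475, -0.003]
contact_force: [4.5, 3.0, 4.7]
width: 0.0185
finger_force: 50.9
t: 9.85
eef_pos: [0.525, -0.015, 0.0658]
ee_rot: [3.105, 0.475, 0.003]
contact_force: [5.8, 1.0, 4.8]
width: 0.0186
finger_force: 50.9
t: 10.02
eef_pos: [0.5248, -0.0142, 0.0658]
ee_rot: [3.104, 0.475, 0.003]
contact_force: [5.5, 0.2, 4.7]
width: 0.0188
finger_force: 50.9
t: 10.18
eef_pos: [0.5245, -0.0132, 0.0658]
ee_rot: [3.105, 0.475, 0.003]
contact_force: [5.8, 0.6, 4.5]
width: 0.0187
finger_force: 50.9
```

```bash
for i in 1; do :; done
python3 -m creep '-0.001 0.003 0 0 0 0 -1;-0.001 0.003 0 0 0 0 -1' | sed -n 2,4p
python3 -m creep '-0.001 0.003 0 0 0 0 -1;-0.001 0.003 0 0 0 0 -1'| sed -n 2,4p
python3 -m creep '-0.001 0.003 0 0 0 0 -1;-0.001 0.003 0 0 0 0 -1'| sed -n 2,4p
```

```text
eef_pos: [0.5242, -0.0124, 0.0658]
ee_rot: [3.104, 0.475, 0.003]
contact_force: [5.4, -0.1, 4.3]
eef_pos: [0.5239, -0.0115, 0.0658]
ee_rot: [3.105, 0.475, 0.003]
contact_force: [5.5, 0.9, 5.1]
eef_pos: [0.5236, -0.0105, 0.0657]
ee_rot: [3.105, 0.475, 0.003]
contact_force: [5.9, -0.0, 4.5]
```

```bash
python3 -m creep '-0.001 0.003 0 0 0 0 -1;-0.001 0.003 0 0 0 0 -1' | sed -n 2,4p
python3 -m creep '-0.001 0.003 0 0 0 0 -1;-0.001 0.003 0 0 0 0 -1'| sed -n 2,4p
```

```text
eef_pos: [0.5232, -0.0094, 0.0658]
ee_rot: [3.105, 0.475, 0.003]
contact_force: [6.7, 1.3, 5.3]
eef_pos: [0.5229, -0.0082, 0.0657]
ee_rot: [-3.105, -0.475, -0.004]
contact_force: [4.8, 3.1, 4.8]
```

The force along the rail is turning forward, so the ball is drawing in. I'll go on in half-millimetre steps.

```bash
python3 -m creep '-0.0005 0.0015 0 0 0 0 -1;-0.0005 0.0015 0 0 0 0 -1;-0.0005 0.0015 0 0 0 0 -1' | sed -n 2,4p
python3 -m creep '-0.0005 0.0015 0 0 0 0 -1;-0.0005 0.0015 0 0 0 0 -1;-0.0005 0.0015 0 0 0 0 -1' | sed -n 2,4p
```

```text
eef_pos: [0.5228, -0.0077, 0.0657]
ee_rot: [-3.105, -0.475, -0.003]
contact_force: [4.7, 2.4, 4.7]
eef_pos: [0.5226, -0.0074, 0.0657]
ee_rot: [-3.105, -0.475, -0.004]
contact_force: [5.3, 2.9, 4.7]
```

```bash
for i in 1; do :; done
python3 -m creep '-0.0005 0.0015 0 0 0 0 -1;-0.0005 0.0015 0 0 0 0 -1;-0.0005 0.0015 0 0 0 0 -1' | sed -n 2,4p
python3 -m creep '-0.0005 0.0015 0 0 0 0 -1;-0.0005 0.0015 0 0 0 0 -1;-0.0005 0.0015 0 0 0 0 -1' | sed -n 2,4p
python3 -m creep '-0.0005 0.0015 0 0 0 0 -1;-0.0005 0.0015 0 0 0 0 -1;-0.0005 0.0015 0 0 0 0 -1' | sed -n 2,4p
```

```text
eef_pos: [0.5226, -0.0072, 0.0658]
ee_rot: [3.105, 0.475, 0.004]
contact_force: [6.9, 1.2, 3.6]
eef_pos: [0.5225, -0.007, 0.0658]
ee_rot: [3.104, 0.474, 0.004]
contact_force: [6.7, -0.8, 3.6]
eef_pos: [0.5225, -0.0069, 0.0658]
ee_rot: [3.104, 0.474, 0.004]
contact_force: [6.3, -3.1, 3.0]
```

```bash
python3 -m creep '0.0005 -0.0015 0 0 0 0 -1;0.0005 -0.0015 0 0 0 0 -1;0.0005 -0.0015 0 0 0 0 -1;0.0005 -0.0015 0 0 0 0 -1;0.0005 -0.0015 0 0 0 0 -1'
python3 - <<'E'
from h import *
np.set_printoptions(precision=4,suppress=True)
robot.snapshot('scene'); im=snap('wrist','w7.png')
ys=np.array([-.3,.954]);
for n,t in(('wrist','lid'),):
    r=robot.cut_out(n,t)[0]; print(r['conf'],ray(n,*r['bbox'][:2],.0595))
o=robot.observe(); print(o['eef_pos'],o['finger_force'],o['contact_force'])
E
```

```text
t: 12.68
eef_pos: [0.5225, -0.007, 0.0658]
ee_rot: [3.105, 0.474, 0.004]
contact_force: [6.2, -1.4, 3.5]
width: 0.0186
finger_force: 50.9
0.58 [0.5912 0.047  0.0595]
[ 0.5225 -0.007   0.0658] 50.895105600357056 [ 5.7897 -0.8659  4.4202]
```

View pics/w7.png

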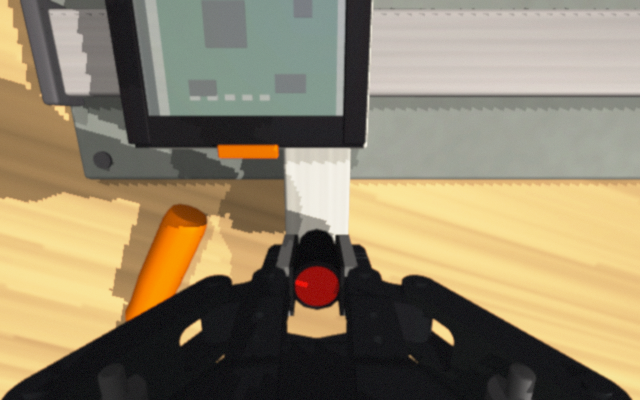

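The knob is still pinched at (317,287), the lid looks the same as before, and the screwdriver hasn't moved. The carriage holds its place against small shifts of the arm, so the ball is in the notch.

```bash
python3 -c "
from rig import robot
print(robot.close_job())"
```

```text
the job is handed in; nothing more can be done
None
```

I pressed the lid shut, slid the carriage about 156 mm to where it clicked into the notch, and handed the job in with the knob still pinched at about 50 N. The notch was judged by feel (the pull-in, then resistance), and no verdict came back.

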